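# Shield down, speed to zero, pull to start the bench grinder

## Robot

A 6-joint arm with a two-finger parallel gripper is mounted at the origin on a cart in front of the work surface, level with it; the furniture and walls round the work are solid. World frame = base frame: x ahead of the robot, y to its left, z up, the work surface at z = 0. Lengths are in mm, angles in rad, forces in N, time in s.
With the tool pointing down it reaches from about 300 to 775 mm from the base axis. Payload 14.6 kg.
Tool frame: the origin (TCP) lies between the finger pads; the fingertips stand 19 mm ahead of it and the grasp point (between the pads) is the TCP; x points along the fingers, y is the direction in which the jaws open and shut, and the axes are right-handed (so a half turn about x gives the same grasp; the last joint's range is limited). The gripper opens to 94 mm and grips with 3 to 60 N. Pads are 16 mm wide; open, the fingers measure 119 mm over their backs; the gripper's body (75 mm by 177 mm) begins 78 mm behind the grasp point.
Start: joints at [-0.067, 0.3, 1.521, -0, 1.321, -0.067], TCP at [549.99, -0.002, 224.446] pointing down, gripper open.
Joint ranges: [-3.03, 3.03], [-0.79, 2.21], [0.23, 2.52], [-1.04, 4.18], [0, 3.07], [-2.55, 2.55]. Speed limits (rad/s): [2.22, 2.22, 2.57, 3.14, 3.14, 3.14].

## Interface

Orientations are given as [roll, pitch, yaw] about the fixed x, y, z axes, in that order (R = Rz(yaw) Ry(pitch) Rx(roll)).
In Python, from cell import manip gives the robot as it stands.
- The arm moves only by the tool jog_arm, never from a script. Its argument "series" is one flat list of numbers, 7 for each row, row after row: the turn, a rotation vector about the world's x, y, z in rad, then the shift along the world's x, y, z in m, then the opening, from -1 (shut) to 1 (fully open). A call has 1 to 20 rows; each row is the pose to reach, as a shift and turn from the pose commanded when the call began; what a row does not reach only later rows make up. A row lasts 1/8 s, in which the tool goes at most 62.5 mm and 10.7 degrees, less where a joint would pass 70% of its speed; a pose out of reach is approached as far as the arm can. A call with a gripper value outside its range is refused whole. The fingers move at their own pace and stop on an object; "squeeze" is the grip in N (left out, the last holds). Time passes only in rows, so rows that repeat a pose let the fingers close. It gives the time, the measured TCP pose, the force and the opening at its end, in the units of the state.
- manip.read_state(): the state, without advancing time (a new reading comes with each control period).
- manip.camera(name): name is "scene" or "side" or "wrist"; returns a dict with "color" (384x512x3 uint8, blue, green, red), "range_z" (384x512 float32, mm along the optical axis (not along the pixel's ray), 0 where there is no reading), "fx", "fy", "cx", "cy" (pixels), "pose" (4x4, takes a point from camera to world coordinates); the wrist camera has in their place "mount" (4x4, takes a point from camera to tool coordinates, whose origin is the TCP and whose axes are the tool frame's). Camera axes: x right, y down, z forward; pixel columns grow to the right and rows downward; lengths in mm; the calibration is good to about 2 mm. The wrist camera is an equidistant fisheye: a pixel r from the principal point sees the ray r / f radians off the axis. A picture is of the moment at which its call begins: read the wrist's pose just before it.
- manip.sign_off(): hands the job in, once; it reports no verdict.
The state is a dict: "clock": time; "joints": joint angles; "qd": joint speeds; "effort": joint torques, N m; "eef_pos": TCP position; "eef_rot": TCP orientation; "wrist_force": force on the tool from outside, world axes, zero at the start; "moment": the same for the moment, N m; "finger_gap": finger opening in mm.
Only numpy, scipy, OpenCV 4.12 (cv2) and the standard library are available. Lean on these libraries where they do the work, as an engineer would, in place of code of your own. Each camera call takes 0.05 s, during which the arm holds its last target.

## Task

Get the bench grinder running for the chisel. First swing its eye shield right down over the grinding wheel; then turn the speed knob anticlockwise to its zero stop, because an interlock holds it in at any other setting, and pull it straight out until it clicks on. Let it rest there, leave the shield down and do not disturb the chisel or the spanner.

Things in the scene. Friction and masses are not known exactly. Their poses are not given: they have to be found in the camera images.
- grinder: grey bench grinder, fixed, 255 mm deep (x), 310 wide (y), 183 high; origin at its underside, x to its back, y to its left seen from the front, z up. Motor 100 mm across along y, axis at x 42, z 120 mm; left (y +126) the grinding wheel in a dark guard (top z 182) with an eye shield; right (y -124) a felt wheel. Front: a sloping control panel with one round knob
- knob_grip (a point): on the axis of the black round knob at mid height of its rim, 29 mm off the panel while in; moves with the pull, does not turn. z is the knob's axis, out of the panel, leaning 18 degrees from vertical towards the grinder's front; x up the slope, y to the grinder's left. Knob 48 mm across, rim from 15 mm below to 15 mm above this point; flat panel free 25 mm round the rim, a 36 mm nut 4 mm high under it
- knob_zero (a point): on the panel, fixed, 40 mm from the knob's axis at 7 o'clock: white dot beside the shortest mark of the speed scale, the zero stop. Turning is anticlockwise to zero, seen from outside looking at the panel; the white line on the knob's face then points here. The knob starts 0.7 to 2.6 rad clockwise of it, so may need several grasps. Light even friction, 0.05 N m, then a hard stop
- start_pull (a joint): how far the knob is out along its axis, m: 0 in (off), 0.012 resting on, 0.014 outer stop. A spring holds it in, 10 to 15 N at first, easing to none at 0.0065; past that it snaps out to 0.012 by itself and stays. A dog holds it in (1.5 mm play) unless turned to within 0.15 rad of the zero stop. Pulling too soon or turning on against the stop with a moderate grip (30 to 40 N) does no harm
- eye_shield (a joint): angle of the eye shield, rad: 0 fully down on its stop (sloping 35 degrees below level, in front of the wheel), growing as it is swung up, 1.6 at most; it starts at 0.9 to 1.35. A stiff hinge (0.12 N m) lets it stay anywhere; it can be pushed down with closed fingertips
- shield_hinge (a point): middle of the eye shield's hinge pin, which runs along the grinder's y axis, over the front of the grinding wheel at z = 171 mm
- shield_edge (a point): middle of the free front edge of the eye shield, on its upper face, 64 mm from the hinge: a black bar 75 mm wide, 12 mm deep, 9 mm thick that frames the clear plate. The point turns with the shield: its own -x axis points from the hinge to the edge
- chisel: bystander: wood chisel with a yellow handle, 251 mm long, lying on the bench in front of the grinder; origin under its middle
- spanner: bystander: steel combination spanner, 199 mm long, lying on the bench at the bench's front edge, left of the chisel; origin under its middle

How it is judged (in metres and radians):
On the way, in this order (a step that is already met when the one before it is completed fails the run):
1. the eye shield is swung fully down while the knob is still in (value of joint eye_shield below 0.1 rad and value of joint start_pull below 0.004 m), for 0.2 s.
2. the knob is pulled out past its click (value of joint start_pull above 0.0095 m), for 0.2 s.
At the end, for the whole second after the job is handed in: the knob rests in its on position, 10.5 to 13.2 mm out, and the eye shield is down (within 0.12 rad of its stop) (value of joint start_pull between 0.0105 and 0.0132 m and value of joint eye_shield below 0.12 rad and velocity of joint start_pull below 0.01 m/s); the robot touches nothing.
It fails at once if the grinder is switched on with the eye shield up (value of joint start_pull above 0.007 m and value of joint eye_shield above 0.25 rad).
It fails at once if the chisel or the spanner is moved more than 30 mm (distance of any of chisel, spanner from where it was at the start of the episode above 0.03 m).
It also fails if it takes over 61 s, if anything falls off the work surface, if the arm or the gripper's body presses on something with over 40 N, if the wrist force passes 120 N, or if a joint passes its speed limit or range.

## Working session

There is one attempt and no reset: what is moved stays moved. The work goes in short steps, Python scripts to look and compute and a tool call to move; the robot and the scene stay as the last step left them, time stands still between calls to the robot, and variables do not carry over. Pictures are saved under pics/ and viewed, and the job is handed in when it is done.

Besides the shell and the picture viewer there is one more tool, called by a JSON object that holds its "name" and its "arguments", one argument or row to a line. jog_arm: Moves the arm, as the interface text tells. Its arguments: {"type":"object","properties":{"series":{"type":"array","items":{"type":"number"}},"squeeze":{"type":"number"}},"required":["series"]}

```bash
mkdir -p pics; ls
python3 - <<'E'
from cell import manip
import cv2,numpy as np
s=manip.read_state();print(s)
for n in ["scene","side","wrist"]:
    c=manip.camera(n)
    cv2.imwrite(f"pics/{n}0.png",c["color"]); np.savez(f"{n}0.npz",**c)
    print(n,c["fx"],c["fy"],c["cx"],c["cy"],np.round(c.get("pose",c.get("mount")),3).tolist())
E
```

```text
pics
{'clock': 0.0, 'joints': array([-6.66421592e-02,  3.00444115e-01,  1.52157188e+00,  1.61668569e-05,
        1.32071984e+00, -6.66128226e-02]), 'qd': array([-1.17704883e-04, -4.39047317e-05,  9.74954780e-04, -1.20708080e-03,
        4.43129427e-04,  7.60450096e-05]), 'effort': array([-1.53750298e-03, -5.31805658e+01, -3.52735734e+01,  7.07558286e-02,
        2.43994006e-02, -4.79655944e-05]), 'eef_pos': array([ 5.49757714e+02, -6.00020275e-03,  2.23905020e+02]), 'eef_rot': array([-1.65110636,  1.56965304,  3.06124927]), 'wrist_force': array([-0.85192781, -0.28270494,  0.05993978]), 'moment': array([ 0.00624199,  0.00227529, -0.04706167]), 'finger_gap': 94.28022395860445}
scene 465.5386126809374 465.5386126809374 255.57498393069568 195.484052791015 [[0.841, -0.24, 0.485, 10.302], [-0.541, -0.36, 0.76, -1051.765], [-0.007, -0.902, -0.432, 583.116], [0.0, 0.0, 0.0, 1.0]]
side 461.1977367948812 461.1977367948812 254.417244807205 190.307851919781 [[0.998, -0.043, 0.041, 470.166], [-0.058, -0.535, 0.843, -1177.349], [-0.014, -0.844, -0.536, 732.907], [0.0, 0.0, 0.0, 1.0]]
wrist 297.3186396354542 297.3186396354542 252.98029727952542 192.67171583926128 [[-0.001, -0.234, 0.972, -159.707], [1.0, 0.001, 0.001, -0.822], [-0.001, 0.972, 0.234, -68.705], [0.0, 0.0, 0.0, 1.0]]
```

View pics/scene0.png

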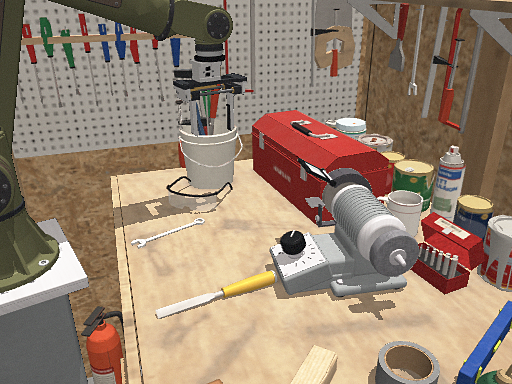

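View pics/side0.png

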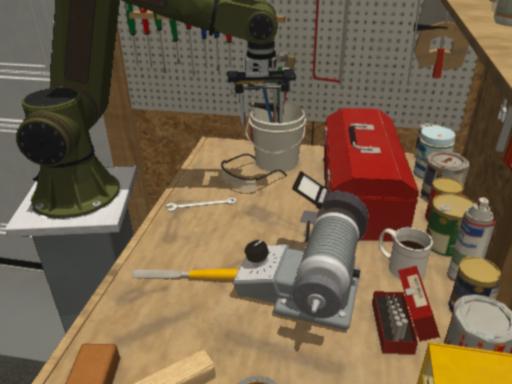

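View pics/wrist0.png

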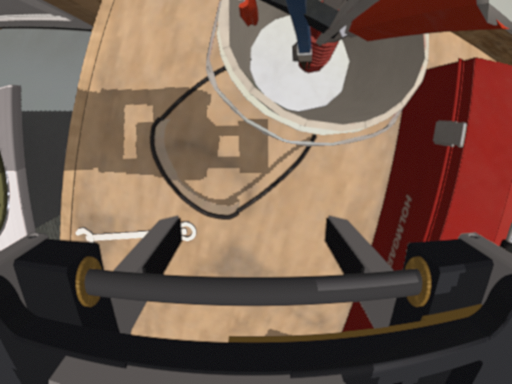

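The scene and side views show the knob at about (292,241) and (257,250), with the raised shield at (318,173) and (311,188). The chisel lies in front and the red toolbox is to the left and behind. I'll zoom in next.

Run:
```python
import cv2,numpy as np
a=cv2.imread("pics/scene0.png");b=cv2.imread("pics/side0.png")
A=cv2.resize(a[150:310,255:425],None,fx=2.3,fy=3.5*0.66,interpolation=cv2.INTER_CUBIC)
B=cv2.resize(b[160:330,220:390],None,fx=2.3,fy=2.3*160/170,interpolation=cv2.INTER_CUBIC)
h=min(A.shape[0],B.shape[0])
cv2.imwrite("pics/z0.png",np.hstack([A[:h],B[:h]]))
cv2.imwrite("pics/z1.png",np.hstack([cv2.resize(a[215:290,260:335],(400,400),interpolation=cv2.INTER_CUBIC),cv2.resize(b[230:305,225:300],(400,400),interpolation=cv2.INTER_CUBIC)]))
```

```text
(no output)
```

View pics/z0.png

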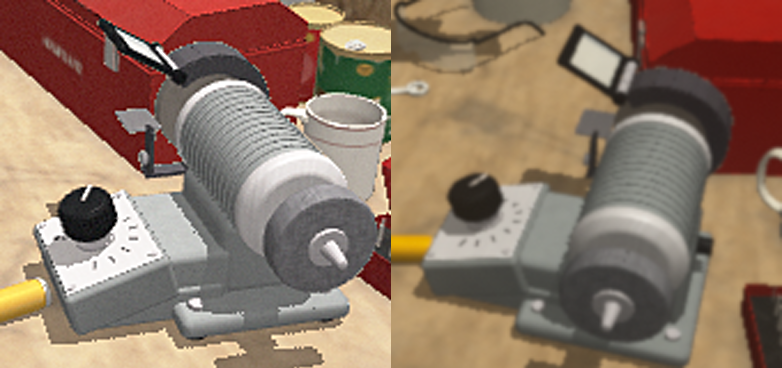

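View pics/z1.png

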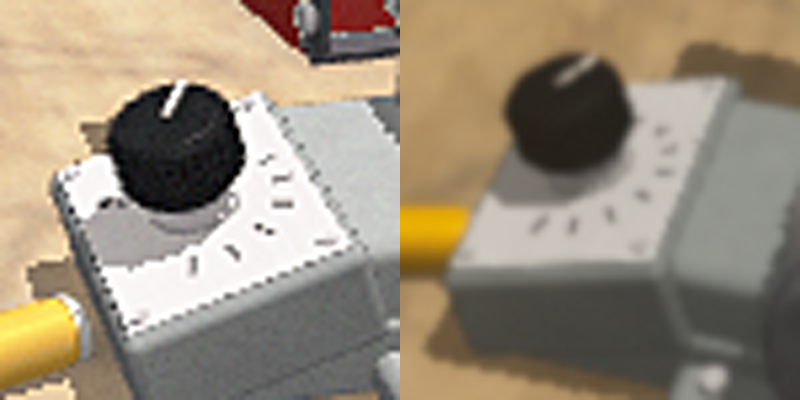

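```bash
cat > h.py <<'E'
import cv2,numpy as np
def load(n): return dict(np.load(n))
def cloud(c):
    z=c["range_z"];v,u=np.mgrid[:z.shape[0],:z.shape[1]]
    p=np.stack([(u-c["cx"])/c["fx"]*z,(v-c["cy"])/c["fy"]*z,z],-1)
    P=c["pose"];w=p@P[:3,:3].T+P[:3,3];w[z==0]=np.nan
    return w
def ray(c,u,v):
    P=c["pose"];d=P[:3,:3]@np.array([(u-c["cx"])/c["fx"],(v-c["cy"])/c["fy"],1]);return P[:3,3],d/np.linalg.norm(d)
def proj(c,p):
    P=c["pose"];q=P[:3,:3].T@(np.array(p)-P[:3,3]);return c["cx"]+c["fx"]*q[0]/q[2],c["cy"]+c["fy"]*q[1]/q[2]
def inter(c,uv,o,n):
    p,d=ray(c,*uv);return p+d*((o-p)@n)/(d@n)
def tri(rs):
    A=np.zeros((3,3));b=np.zeros(3)
    for p,d in rs:
        M=np.eye(3)-np.outer(d,d);A+=M;b+=M@p
    return np.linalg.solve(A,b)
def planefit(p):
    m=np.ones(len(p),bool)
    for _ in range(6):
        o=p[m].mean(0);n=np.linalg.svd(p[m]-o,full_matrices=False)[2][2];r=(p-o)@n;m=abs(r)<max(2*np.median(abs(r)),1)
    return o,n*np.sign(n[2]),r[m].std(),m.sum()
E
python3 - <<'E'
from h import *
for n,box in [("scene0.npz",(220,290,262,335)),("side0.npz",(240,290,230,290))]:
    c=load(n);w=cloud(c);col=c["color"].astype(int)
    v,u=np.mgrid[:384,:512]
    inb=(v>=box[0])&(v<box[1])&(u>=box[2])&(u<box[3])
    sat=col.max(-1)-col.min(-1)
    m=inb&(sat<25)&(col.min(-1)>165)&(w[...,2]>20)
    p=w[m];p=p[~np.isnan(p[:,0])]
    o,nn,s,k=planefit(p);print(n,"panel",o.round(1),nn.round(4),s,k,"tilt",np.degrees(np.arccos(nn[2])),"dir",np.degrees(np.arctan2(nn[1],nn[0])))
    m2=inb&(col.max(-1)<70)&(w[...,2]>20)
    q=w[m2];q=q[~np.isnan(q[:,0])];h=(q-o)@nn
    print("knob",np.nanmin(q,0).round(),np.nanmax(q,0).round(),np.percentile(h,[5,50,95,99]).round(1))
    t=q[h>40];print("top",len(t),t.mean(0).round(1),planefit(t))
    vis=c["color"].copy();vis[m]=(0,255,0);vis[m2]=(0,0,255)
    # yellow handle/ all above
    cv2.imwrite("pics/m_"+n[:-4]+".png",cv2.resize(vis[200:310,220:360],None,fx=4,fy=4))
# topdown
img=np.zeros((600,800,3),np.uint8)
W=[]
for n in ["scene0.npz","side0.npz"]:
    c=load(n);w=cloud(c)[::1].reshape(-1,3);k=c["color"].reshape(-1,3)
    ok=(w[:,2]>3)&(w[:,2]<260)
    for p,cc in zip(w[ok],k[ok]):
        x=int((p[0]-300)*1.1);y=int(300-p[1]*1.1)
        if 0<=x<800 and 0<=y<600: img[y,x]=cc
cv2.imwrite("pics/top.png",img)
E
```

```text
scene0.npz panel [ 525.7 -432.8   62.9] [-0.2024  0.1027  0.9739] 2.8586994731216415 1207 tilt 13.116738694755908 dir 153.09349185485902
knob [ 455. -448.   26.] [ 665. -342.  109.] [-8.4 38.8 46.7 47.9]
top 241 [ 503.4 -412.   101.8] (array([ 502.93647343, -410.41453394,  102.0317954 ]), array([-0.29708546,  0.08154496,  0.95136252]), np.float64(0.8469824426078439), np.int64(182))
side0.npz panel [ 522.6 -431.7   65.1] [-0.2907  0.1158  0.9498] 0.7263706961067197 542 tilt 18.237505044569403 dir 158.27673190312936
knob [ 485. -489.   47.] [ 539. -387.  112.] [-17.4  36.8  44.9  45.6]
top 168 [ 505.2 -414.9  103.4] (array([ 504.16598081, -413.46327726,  103.37609839]), array([-0.29459428,  0.10768678,  0.94953555]), np.float64(0.8426159419411193), np.int64(133))
```

View pics/top.png

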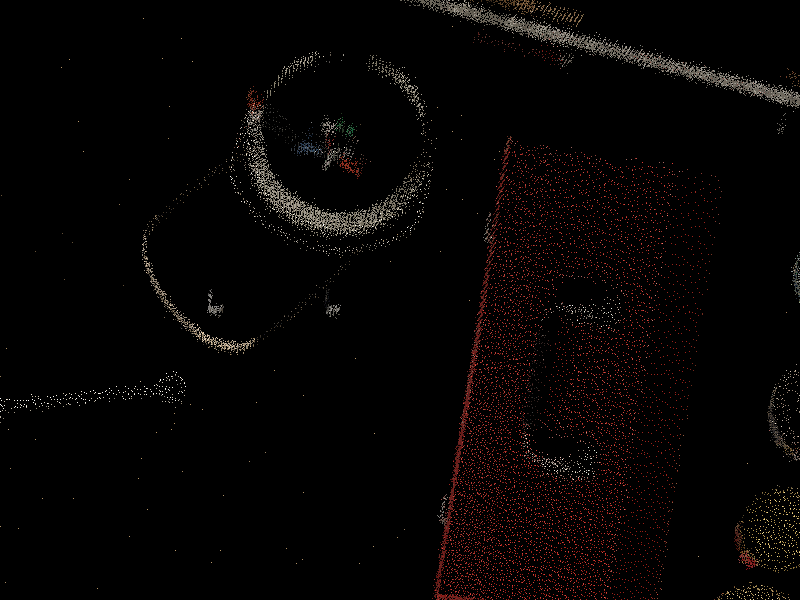

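View pics/m_scene0.png

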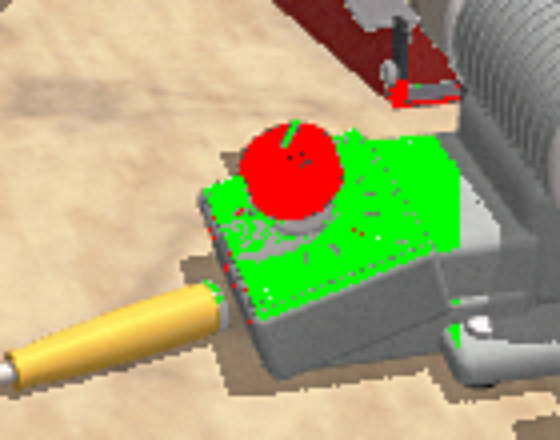

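Run:
```python
from h import *
img=np.zeros((600,800,3),np.uint8)
for n in ["scene0.npz","side0.npz"]:
    c=load(n);w=cloud(c).reshape(-1,3);k=c["color"].reshape(-1,3)
    ok=(w[:,2]>3)&(w[:,2]<300); idx=np.where(ok)[0]; idx=idx[np.argsort(w[idx,2])]
    for i in idx:
        p=w[i];x=int((p[0]-300)*1.3);y=int((-100-p[1])*1.3)
        if 0<=x<799 and 0<=y<599: img[y:y+2,x:x+2]=k[i]
cv2.imwrite("pics/top2.png",img)
# panel plane with side normal, select points within 2mm both views, fit
```

```text
(no output)
```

View pics/top2.png

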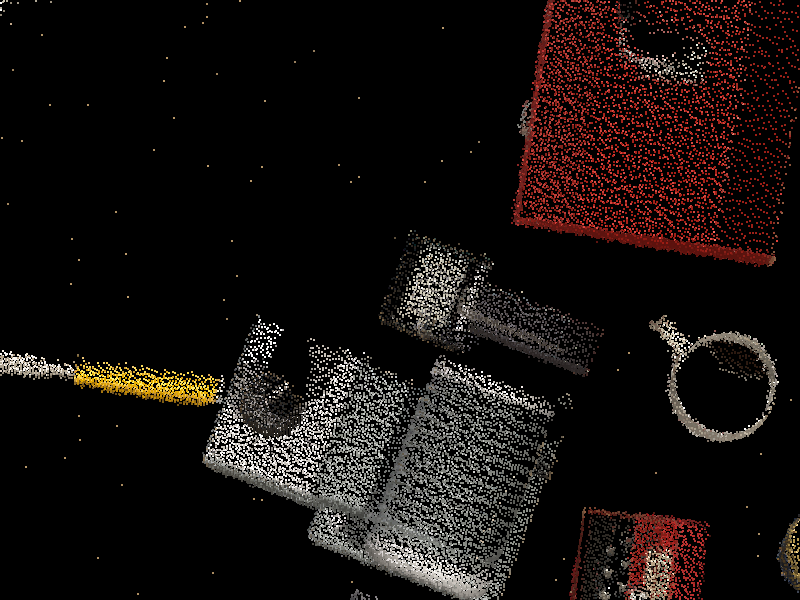

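Run:
```python
from h import *
from scipy.optimize import least_squares
W=[];C=[];S=[]
for i,n in enumerate(["scene0.npz","side0.npz"]):
    c=load(n);w=cloud(c).reshape(-1,3);k=c["color"].reshape(-1,3)
    ok=(w[:,2]>3)&(w[:,2]<300);W.append(w[ok]);C.append(k[ok]);S.append(np.full(ok.sum(),i))
W=np.vstack(W);C=np.vstack(C).astype(int);S=np.hstack(S)
np.savez("cl.npz",W=W,C=C,S=S)
# motor
m=(W[:,0]>600)&(W[:,0]<730)&(W[:,1]<-375)&(W[:,1]>-520)&(W[:,2]>115)
p=W[m];print(m.sum())
def f(q):
    yaw,off,zc,r=q; ex=np.array([np.cos(yaw),np.sin(yaw)])
    return np.hypot(p[:,:2]@ex-off,p[:,2]-zc)-r
y0=-.36
s=least_squares(f,[y0,650*np.cos(y0)-450*np.sin(y0),120,50],loss='soft_l1',f_scale=1.5);print(s.x,np.median(abs(f(s.x))))
yaw=s.x[0];R=np.array([[np.cos(yaw),-np.sin(yaw),0],[np.sin(yaw),np.cos(yaw),0],[0,0,1]])
# local coords: x' = ex.p -off +42
ex=R[:,0];ey=R[:,1]
lx=W@ex-s.x[1]+42; ly=W@ey
# wheel/felt extents
sel=(abs(lx-42)<60)&(W[:,2]>130)&(W[:,2]<190)
print("ly range",np.percentile(ly[sel],[1,50,99]))
h,e=np.histogram(ly[sel],bins=np.arange(-320,20,6)); 
for a,b in zip(e,h): 
    mm=sel&(ly>=a)&(ly<a+6)
    if b>5: print(a,b,np.percentile(W[mm,2],95).round(1),C[mm].mean(0).round())
# panel
nl=R@np.array([-np.sin(np.radians(18)),0,np.cos(np.radians(18))]);print("nl",nl)
o=np.array([522.6,-431.7,65.1]);pm=(W[:,0]>465)&(W[:,0]<590)&(W[:,1]>-480)&(W[:,1]<-340)&(abs((W-o)@nl)<4)&(C.min(1)>150)
print("panel ofs per view",[np.median((W[pm&(S==i)]-o)@nl) for i in (0,1)],planefit(W[pm])[1])
print("panel lx",np.percentile(lx[pm],[1,99]),"ly",np.percentile(ly[pm],[1,99]))
```

```text
3641
[-3.68125766e-01  7.78603001e+02  1.18665862e+02  4.87944916e+01] 0.7688111157905553
ly range [-334.87190541  -81.85891352  531.29376325]
-320 189 164.4 [124. 124. 127.]
-314 59 163.0 [116. 117. 120.]
-290 181 156.7 [113. 118. 121.]
-284 790 163.4 [158. 162. 167.]
-278 379 168.2 [194. 198. 202.]
-272 186 169.1 [198. 203. 207.]
-266 107 167.9 [168. 173. 174.]
-260 213 168.2 [136. 140. 139.]
-254 148 168.3 [137. 141. 140.]
-248 210 168.4 [131. 136. 134.]
-242 139 167.7 [138. 143. 142.]
-236 202 167.8 [129. 133. 132.]
-230 116 168.1 [140. 145. 143.]
-224 205 167.9 [128. 133. 131.]
-218 119 168.0 [136. 140. 138.]
-212 187 168.0 [129. 133. 132.]
-206 145 167.5 [129. 134. 133.]
-200 145 167.9 [132. 136. 134.]
-194 165 167.7 [127. 132. 130.]
-188 118 168.2 [133. 137. 136.]
-182 191 168.3 [125. 129. 128.]
-176 98 167.6 [137. 141. 139.]
-170 181 167.6 [124. 129. 127.]
-164 99 167.6 [134. 138. 137.]
-158 170 167.4 [125. 130. 128.]
-152 94 167.7 [129. 134. 132.]
-146 151 167.6 [124. 129. 128.]
-140 104 167.1 [132. 136. 135.]
-134 218 168.7 [162. 166. 170.]
-128 119 168.8 [188. 192. 197.]
-122 32 168.3 [186. 190. 195.]
-116 27 179.9 [32. 40. 47.]
-110 80 181.5 [32. 35. 37.]
-104 18 181.9 [75. 80. 84.]
-98 130 179.9 [58. 59. 64.]
-92 698 179.6 [54. 54. 58.]
-86 363 180.2 [80. 84. 91.]
-80 244 181.4 [87. 91. 97.]
-74 146 181.4 [88. 89. 94.]
-68 137 181.9 [92. 93. 98.]
-62 116 181.7 [90. 92. 98.]
-56 60 181.0 [103. 107. 117.]
-50 18 181.8 [115. 121. 124.]
-44 37 181.1 [71. 77. 80.]
-38 13 181.5 [66. 76. 75.]
-2 82 164.8 [ 27.  32. 105.]
4 299 178.6 [ 26.  31. 114.]
10 414 182.3 [ 24.  29. 117.]
nl [-0.28831392  0.11120514  0.95105652]
panel ofs per view [np.float64(-0.5841998689266575), np.float64(-0.03160196600156949)] [-0.28793867  0.11258563  0.95100778]
panel lx [-146.01467123  -61.50198873] ly [-258.69652018 -144.11377259]
```

```bash
cat >> h.py <<'E'
yaw=-0.368
G=np.array([[np.cos(yaw),-np.sin(yaw),0],[np.sin(yaw),np.cos(yaw),0],[0,0,1]])
Go=G@np.array([778.6-42,-203,0])
def loc(w): return (np.asarray(w)-Go)@G
def wor(l): return G@np.asarray(l)+Go
nl=G@np.array([-np.sin(np.radians(18)),0,np.cos(np.radians(18))])
ux=G@np.array([np.cos(np.radians(18)),0,np.sin(np.radians(18))])
uy=G[:,1]
Po=np.array([522.6,-431.7,64.9])
E
python3 - <<'E'
from h import *
d=np.load("cl.npz");W,C,S=d["W"],d["C"],d["S"];L=loc(W);print("Go",Go)
h=(W-Po)@nl
for i in (0,1):
    m=(abs(h-43.5)<3)&(np.hypot(W[:,0]-504,W[:,1]+413)<40)&(S==i)
    q=W[m]-Po;ab=np.c_[q@ux,q@uy].astype(np.float32)
    c,r=cv2.minEnclosingCircle(ab);print(i,m.sum(),np.median(h[m]),c,r,np.percentile(ab,[1,99],axis=0).mean(0),Po+ux*c[0]+uy*c[1])
    m=(h>8)&(h<50)&(np.hypot(W[:,0]-504,W[:,1]+413)<45)&(S==i)&(C.max(1)<80)
    q=W[m]-Po;ab=np.c_[q@ux,q@uy]
    from scipy.optimize import least_squares
    k=(h[m]<40)&(h[m]>16);s=least_squares(lambda x:np.hypot(*(ab[k]-x).T)-24,ab.mean(0),loss='soft_l1');print(" side fit",s.x,k.sum())
# line on the knob: image white pixels -> intersect with plane h=44
for n,box in [("scene0.npz",(228,240,285,300)),("side0.npz",(236,250,250,270))]:
    c=load(n);g=c["color"].min(-1).astype(int)[box[0]:box[1],box[2]:box[3]];col=cloud(c)[box[0]:box[1],box[2]:box[3]]
    hh=(col-Po)@nl
    v,u=np.where((g>80)&(hh>38))
    p=np.array([inter(c,(a+box[2],b+box[0]),Po+nl*44,nl)-Po for a,b in zip(u,v)]);print(n,np.c_[p@ux,p@uy].round(1).tolist())
# shield
m=(L[:,0]<10)&(L[:,0]>-120)&(L[:,1]>75)&(L[:,1]<185)&(L[:,2]>165)
l=L[m];c=C[m];o,nn,s,k=planefit(l);nn
print("shield",m.sum(),o.round(1),nn.round(3),s,k,"slope",np.degrees(np.arctan2(nn[0],nn[2])))
for i in (0,1):
    print(i,np.percentile(l[S[m]==i],[1,50,99],axis=0).round(1).tolist())
b=c.max(1)<80
import sys
im=np.full((300,300,3),255,np.uint8)
for p,cc in zip(L[(L[:,1]>75)&(L[:,1]<185)],C[(L[:,1]>75)&(L[:,1]<185)]):
    x=int((p[0]+150)*1.0*1);y=int(299-p[2])
    if 0<=x<300 and 0<=y<300: im[y,x]=cc
cv2.imwrite("pics/sidev.png",cv2.resize(im,(600,600),interpolation=0))
E
```

```text
Go [ 614.25441955 -454.40077912    0.        ]
0 240 43.48772423658924 (-12.119887351989746, 13.800555229187012) 24.092315673828125 [-13.34046756  15.68287207] [ 516.80977994 -414.67667954   61.15474884]
 side fit [-12.4024893  17.3192036] 228
1 204 43.99040033788908 (-11.242486953735352, 14.175021171569824) 24.152320861816406 [-10.30501222  14.79529769] [ 517.72308345 -414.62748066   61.42588047]
 side fit [-11.82563135  16.21064162] 194
scene0.npz [[-1.8, 34.9], [0.0, 33.6], [-10.0, 37.0], [-2.8, 31.5], [-1.0, 30.1], [-5.6, 29.5], [-3.8, 28.1], [-19.3, 35.6], [-8.4, 27.4], [-6.6, 26.1], [-4.8, 24.7], [-9.4, 24.1], [-7.6, 22.7], [-12.1, 22.0], [-10.3, 20.7], [-8.6, 19.4], [-13.1, 18.7], [-11.3, 17.4]]
side0.npz [[-6.5, 35.2], [-4.0, 34.9], [-1.5, 34.6], [-7.8, 31.8], [-5.3, 31.5], [-2.8, 31.2], [-0.3, 30.9], [-9.0, 28.3], [-6.5, 28.0], [-4.1, 27.8], [-1.6, 27.5], [-10.3, 24.9], [-7.8, 24.6], [-5.3, 24.3], [-9.0, 21.2], [-6.6, 20.9], [-10.3, 17.8]]
shield 1098 [-26.7 126.9 187.9] [ 0.496 -0.006  0.868] 1.3989158140074174 912 slope 29.725253795882473
0 [[-62.3, 91.2, 167.4], [-27.7, 120.0, 186.1], [9.4, 167.0, 207.9]]
1 [[-59.8, 91.0, 168.1], [-26.2, 124.7, 186.9], [8.6, 166.0, 208.8]]
```

View pics/sidev.png

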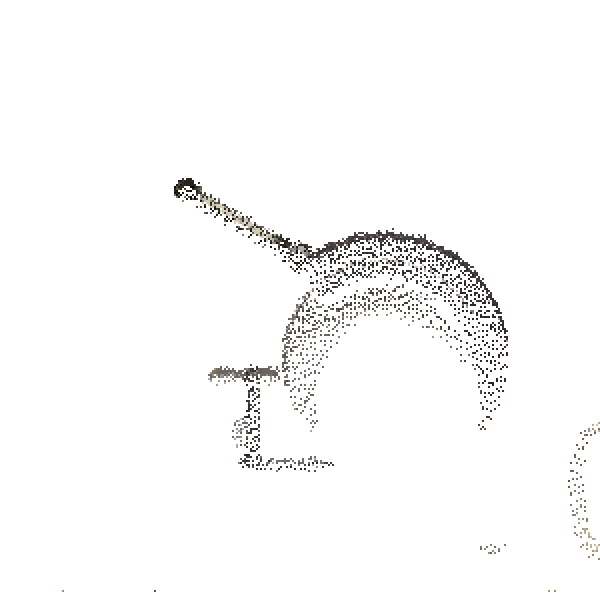

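{"name": "jog_arm", "arguments": {
  "series": [0,0,-0.09,0.015,-0.05,0.02,-1,0,0,-0.18,0.03,-0.11,0.032,-1,0,0,-0.28,0.045,-0.17,0.032,-1,0,0,-0.368,0.055,-0.23,0.032,-1,0,0,-0.368,0.06,-0.28,0.032,-1,0,0,-0.368,0.06,-0.3165,0.032,-1,0,0,-0.368,0.06,-0.3165,0.032,-1,0,0,-0.368,0.06,-0.3165,0.032,-1,0,0,-0.368,0.06,-0.3165,0.032,-1,0,0,-0.368,0.06,-0.3165,0.032,-1],
  "squeeze": 20
}}

```text
clock: 1.4
eef_pos: [610.2, -315.6, 256.8]
eef_rot: [1.488, 1.57, -0.45]
wrist_force: [0.6, 0.1, -0.1]
finger_gap: 0.5
```

Run:
```python
from cell import manip
from h import *
from scipy.spatial.transform import Rotation as Ro
s=manip.read_state();print(s["joints"].round(3),s["eef_pos"].round(1),loc(s["eef_pos"]).round(1));print(Ro.from_euler("xyz",s["eef_rot"]).as_matrix().round(3))
c=manip.camera("side");cv2.imwrite("pics/s1.png",cv2.resize(c["color"][100:330,200:400],None,fx=2.5,fy=2.5))
```

```text
[-0.531  0.604  1.014  0.     1.523 -0.164] [ 610.2 -315.6  256.8] [-53.7 128.  256.8]
[[ 0.     0.933 -0.359]
 [-0.    -0.359 -0.933]
 [-1.     0.     0.   ]]
```

View pics/s1.png

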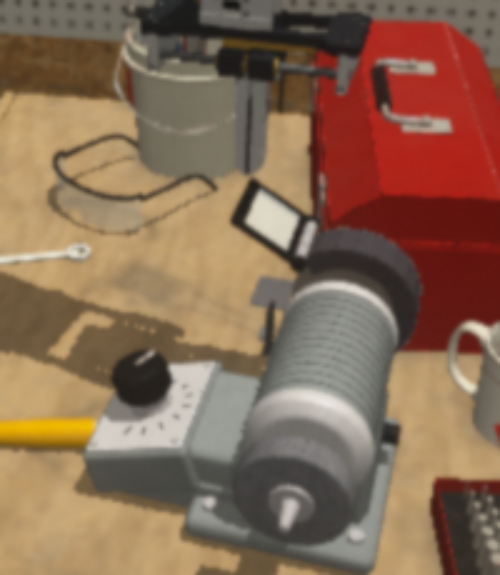

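The closed fingertips sit just above the shield's bar, with the tip at about (250,170) and the bar at (250,190). I'll push down.

{"name": "jog_arm", "arguments": {
  "series": [0,0,0,0,0,-0.012,-1,0,0,0,0,0,-0.022,-1,0,0,0,0,0,-0.032,-1,0,0,0,0,0,-0.042,-1,0,0,0,0,0,-0.05,-1,0,0,0,0,0,-0.058,-1,0,0,0,0,0,-0.066,-1,0,0,0,0,0,-0.074,-1,0,0,0,0,0,-0.08,-1]
}}

```text
clock: 2.58
eef_pos: [610.0, -316.5, 176.0]
eef_rot: [1.644, 1.571, -0.295]
wrist_force: [0.4, -0.7, 2.6]
finger_gap: 0.3
```

{"name": "jog_arm", "arguments": {
  "series": [0,0,0,0,0,-0.004,-1,0,0,0,0,0,-0.007,-1,0,0,0,0,0,-0.007,-1]
}}

```text
clock: 2.95
eef_pos: [610.7, -316.8, 169.9]
eef_rot: [1.496, 1.568, -0.443]
wrist_force: [6.8, -2.9, 1.8]
finger_gap: 0.6
```

```bash
cat > sh.py <<'E'
from cell import manip
from h import *
import sys
s=manip.read_state();print(s["wrist_force"].round(1),s["eef_pos"].round(1),loc(s["eef_pos"]).round(1))
t=sys.argv[1]
im=[]
pts=[]
for n,b in (("scene",(130,250,270,390)),("side",(150,270,270,390))):
    c=manip.camera(n);np.savez(f"{n}{t}.npz",**c)
    im.append(cv2.resize(c["color"][b[0]:b[1],b[2]:b[3]],(400,400),interpolation=cv2.INTER_CUBIC))
    w=cloud(c).reshape(-1,3);w=w[~np.isnan(w[:,0])];l=loc(w)
    pts.append(np.c_[l,np.repeat(0,len(l))]);
cv2.imwrite(f"pics/sh{t}.png",np.hstack(im))
L=np.vstack(pts)
im=np.full((300,300),255,np.uint8)
for p in L[(L[:,1]>80)&(L[:,1]<175)]:
    x=int(p[0]*2+250);y=int(299-(p[2]-80)*2)
    if 0<=x<300 and 0<=y<300: im[y,x]=0
cv2.imwrite(f"pics/sv{t}.png",cv2.resize(im,(600,600),interpolation=0))
E
python3 sh.py 2
```

```text
[ 6.8 -2.9  1.8] [ 610.7 -316.8  169.9] [-52.8 127.1 169.9]
```

View pics/sh2.png

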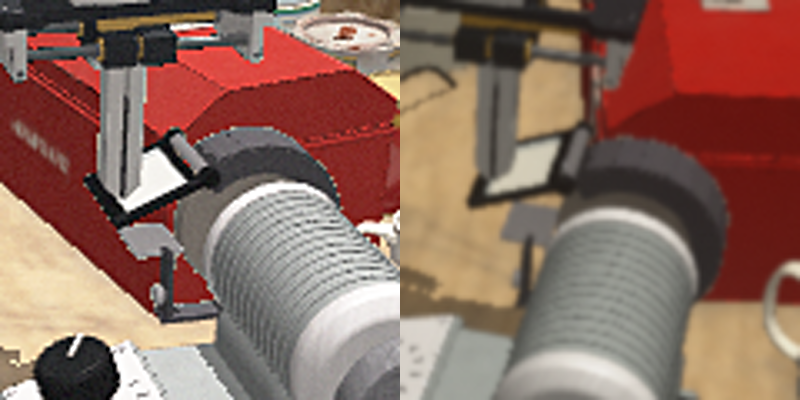

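View pics/sv2.png

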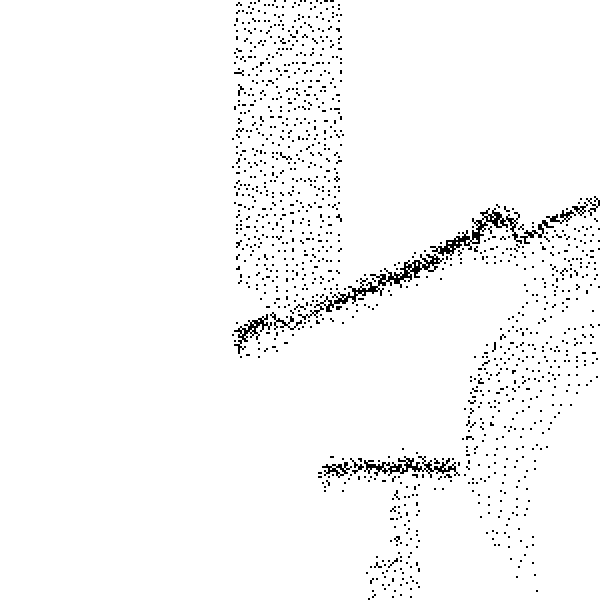

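The shield is at roughly 23° below level and moving with the fingers. I'll continue down, easing back slightly to follow its arc.

{"name": "jog_arm", "arguments": {
  "series": [0,0,0,0.004,-0.0015,-0.003,-1,0,0,0,0.008,-0.003,-0.007,-1,0,0,0,0.009,-0.0035,-0.011,-1,0,0,0,0.01,-0.004,-0.014,-1,0,0,0,0.01,-0.004,-0.014,-1]
}}

```text
clock: 3.68
eef_pos: [618.4, -319.8, 160.7]
eef_rot: [-1.493, 1.568, 2.851]
wrist_force: [-36.7, 18.1, 47.9]
finger_gap: 0.0
```

```bash
python3 sh.py 3
```

```text
[-36.7  18.1  47.9] [ 618.4 -319.8  160.7] [-44.5 127.1 160.7]
```

View pics/sv3.png

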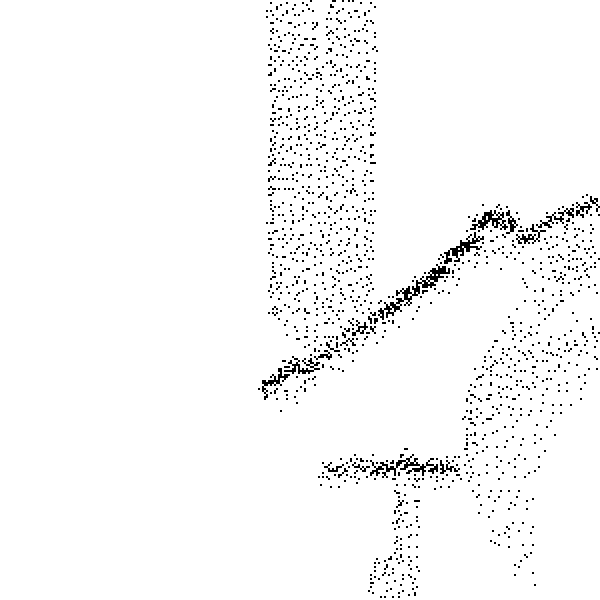

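The shield is on its stop: its slope measures about 36° below level and there was 48 N of reaction. I'll back off and work out the knob pose.

{"name": "jog_arm", "arguments": {
  "series": [0,0,0,-0.002,0.001,0.015,-1,0,0,0,-0.005,0.002,0.05,-1,0,0,0,-0.01,0.002,0.09,0,0,0,0,-0.02,0.0,0.11,0.4,0,0,0,-0.02,0.0,0.11,0.5,0,0,0,-0.02,0.0,0.11,0.5]
}}

```text
clock: 4.53
eef_pos: [599.7, -320.4, 263.4]
eef_rot: [-1.774, 1.568, 2.57]
wrist_force: [0.1, -0.0, -0.1]
finger_gap: 37.1
```

```bash
cat > plan.py <<'E'
from cell import manip
from h import *
from scipy.spatial.transform import Rotation as Ro
def tgt(phi,h,ab=(-11.8,15)):
    p=Po+ab[0]*ux+ab[1]*uy+h*nl
    y=ux*np.cos(phi)+uy*np.sin(phi);x=-nl
    return p,np.c_[x,y,np.cross(x,y)]
def delta(phi,h,**k):
    s=manip.read_state();R0=Ro.from_euler("xyz",s["eef_rot"]).as_matrix();p,R=tgt(phi,h,**k)
    return Ro.from_matrix(R@R0.T).as_rotvec().round(3),((p-s["eef_pos"])/1000).round(4),p.round(1)
E
python3 sh.py 4
python3 - <<'E'
from plan import *
s=manip.read_state();print(s["joints"].round(2),s["finger_gap"],s["wrist_force"])
for ph in (-60,-50): print(ph,delta(np.radians(ph),99),delta(np.radians(ph),29)[1])
print("nl",nl.round(4))
w=[cloud(load(f"{n}4.npz")).reshape(-1,3) for n in ("scene","side")];l=loc(np.vstack(w))
m=(l[:,1]>88)&(l[:,1]<168)&(l[:,0]<-10)&(l[:,0]>-57)&(l[:,2]>125)&(l[:,2]<175)
o,n,sd,k=planefit(l[m]);print("shield slope",np.degrees(np.arctan2(n[0],n[2])),sd,k)
E
```

```text
[ 0.1 -0.  -0.1] [ 599.7 -320.4  263.4] [-61.7 119.8 263.4]
[-0.54  0.59  1.03  0.    1.53 -0.18] 44.91831752510285 [-0.98184865  0.49062249 -0.09286127]
-60 (array([ 0.049, -0.326, -1.039]), array([-0.1109, -0.0824, -0.1081]), array([ 489. , -402.7,  155.4])) [-0.0907 -0.0902 -0.1747]
-50 (array([ 0.02 , -0.325, -0.866]), array([-0.1109, -0.0824, -0.1081]), array([ 489. , -402.7,  155.4])) [-0.0907 -0.0902 -0.1747]
nl [-0.2883  0.1112  0.9511]
shield slope -35.11935151227436 0.9602029056099001 667
```

View pics/sh4.png

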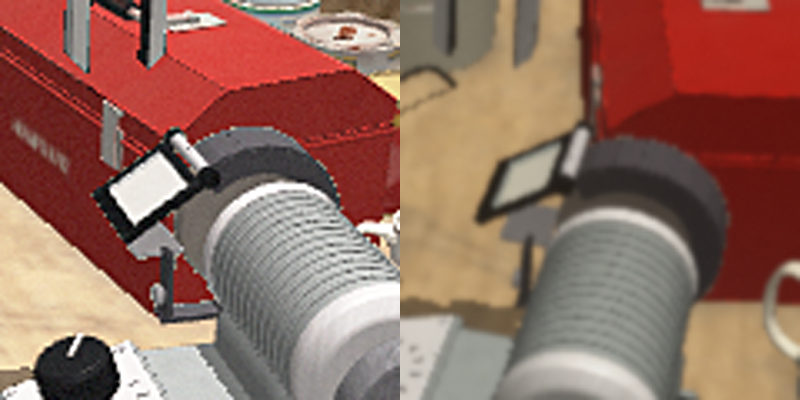

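The shield measures 35.1° below level, so it is fully down with nothing touching it. Next I'll move to pre-grasp over the knob.

{"name": "jog_arm", "arguments": {
  "series": [0.008,-0.05,-0.17,-0.03,-0.01,0,0.5,0.016,-0.11,-0.35,-0.06,-0.03,0,0.5,0.025,-0.16,-0.52,-0.09,-0.05,-0.01,0.5,0.033,-0.22,-0.69,-0.111,-0.07,-0.03,0.5,0.041,-0.27,-0.86,-0.111,-0.082,-0.06,0.5,0.049,-0.326,-1.039,-0.111,-0.082,-0.09,0.5,0.049,-0.326,-1.039,-0.111,-0.0824,-0.108,0.5,0.049,-0.326,-1.039,-0.111,-0.0824,-0.108,0.5,0.049,-0.326,-1.039,-0.111,-0.0824,-0.108,0.5]
}}

```text
clock: 5.75
eef_pos: [489.6, -403.2, 158.5]
eef_rot: [2.609, 1.255, -0.375]
wrist_force: [0.2, -0.2, 0.8]
finger_gap: 70.4
```

Run:
```python
from plan import *
s=manip.read_state();print(s["joints"].round(2),s["finger_gap"],s["wrist_force"].round(1));print(delta(np.radians(-60),99),delta(np.radians(-60),29)[1])
c=manip.camera("wrist");cv2.imwrite("pics/w5.png",c["color"]);np.savez("wrist5.npz",R=Ro.from_euler("xyz",s["eef_rot"]).as_matrix(),p=s["eef_pos"],**c)
c=manip.camera("side");cv2.imwrite("pics/s5.png",cv2.resize(c["color"][150:330,170:350],None,fx=3,fy=3))
```

```text
[-0.8   0.4   1.58  0.17  0.88  0.53] 70.42931731654308 [ 0.2 -0.2  0.8]
(array([ 0.003,  0.   , -0.001]), array([-0.0006,  0.0006, -0.0031]), array([ 489. , -402.7,  155.4])) [ 0.0196 -0.0072 -0.0697]
```

View pics/w5.png

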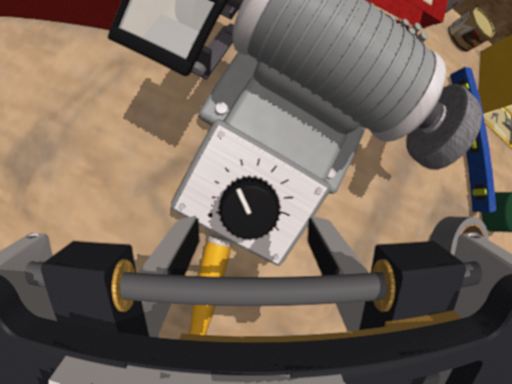

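View pics/s5.png

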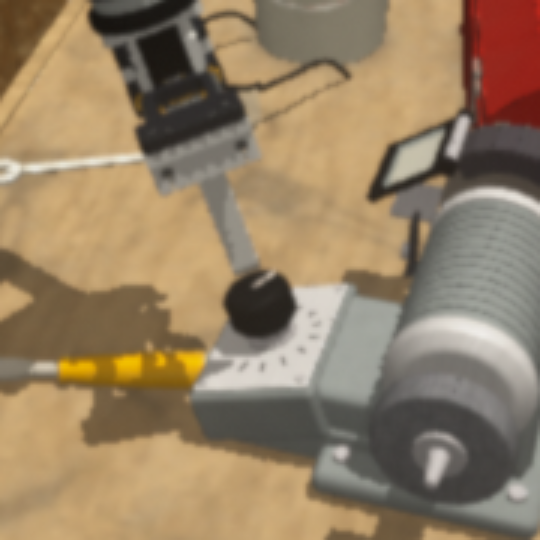

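The wrist view shows the knob at (250,208) with its white line pointing to about (239,190). I'll refine the centre and line angle from it.

Run:
```python
from plan import *
c=load("wrist5.npz");R,p=c["R"],c["p"];M=c["mount"]
def wray(u,v):
    dx,dy=u-c["cx"],v-c["cy"];r=np.hypot(dx,dy);th=r/c["fx"];d=np.array([np.sin(th)*dx/r,np.sin(th)*dy/r,np.cos(th)])
    return R@M[:3,3]+p, R@(M[:3,:3]@d)
def onp(u,v,h):
    o,d=wray(u,v);q=o+d*((Po+nl*h-o)@nl)/(d@nl)-Po;return np.array([q@ux,q@uy])
col=c["color"][170:245,212:290];g=col.max(-1)
m=(g<75).astype(np.uint8);n,lab,st,ce=cv2.connectedComponentsWithStats(m);k=1+st[1:,4].argmax();print(st[k],ce[k])
cnt=max(cv2.findContours((lab==k).astype(np.uint8),0,1)[0],key=len)[:,0]+[212,170]
P=np.array([onp(u,v,44) for u,v in cnt],np.float32);print("rim@44",cv2.minEnclosingCircle(P),"bbox mid",(P.min(0)+P.max(0))/2)
hull=np.zeros_like(m);cv2.fillPoly(hull,[cv2.convexHull(cnt-[212,170])],1);hull=cv2.erode(hull,np.ones((5,5)))
v,u=np.where((col.min(-1)>110)&(hull>0));L=np.array([onp(a+212,b+170,44) for a,b in zip(u,v)]);print(len(L));
vx,vy,x0,y0=cv2.fitLine(L.astype(np.float32),2,0,.01,.01).ravel();print("line dir",np.degrees(np.arctan2(vy,vx)),L.mean(0),L.min(0),L.max(0))
cv2.imwrite("pics/w5z.png",cv2.resize(c["color"][120:270,165:345],None,fx=4,fy=4,interpolation=cv2.INTER_CUBIC))
# predicted zero dot
def wproj(x):
    q=M[:3,:3].T@(R.T@(x-p)-M[:3,3]);r=np.hypot(q[0],q[1]);th=np.arctan2(r,q[2]);return c["cx"]+c["fx"]*th*q[0]/r,c["cy"]+c["fx"]*th*q[1]/r
a=np.radians(150);print(wproj(Po+(-11.8+40*np.cos(a))*ux+(15+40*np.sin(a))*uy))
```

```text
[   5    7   64   62 2757] [37.17591585 38.40696409]
rim@44 ((-10.292659759521484, 19.416004180908203), 24.876953125) bbox mid [-10.536802  18.931932]
139
line dir 53.78413 [-7.12347901 26.21560949] [-14.16472075  16.97935803] [-0.1515221  35.14935408]
(np.float64(215.70324328541946), np.float64(219.1052886214419))
```

View pics/w5z.png

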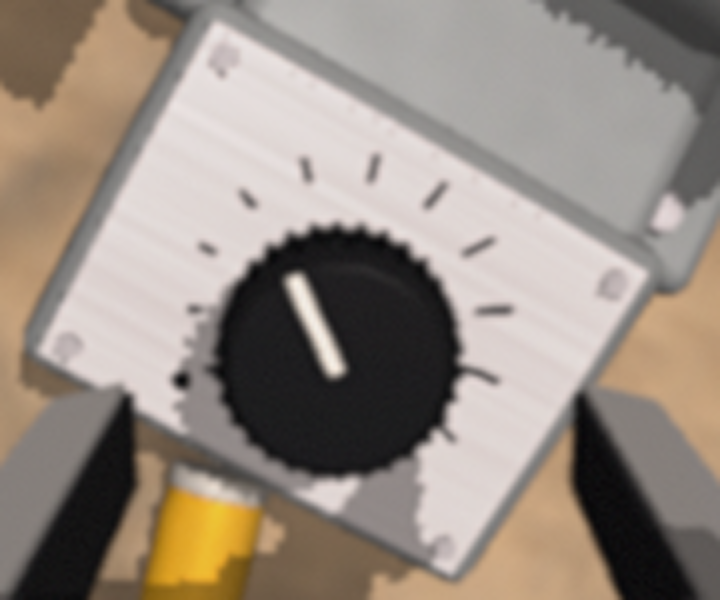

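The dark-ringed dot at about (210,215) is close to where I predicted the zero mark. The line is about 54° from up-slope, so about 96° (1.68 rad) of anticlockwise turn remains. I'll descend and check the forces before gripping.

{"name": "jog_arm", "arguments": {
  "series": [0,0,0,0.0052,-0.0017,-0.017,0.5,0,0,0,0.0104,-0.0034,-0.034,0.5,0,0,0,0.0155,-0.005,-0.0505,0.5,0,0,0,0.0207,-0.0067,-0.0675,0.5,0,0,0,0.0207,-0.0067,-0.0675,0.5,0,0,0,0.0207,-0.0067,-0.0675,0.5]
}}

```text
clock: 6.6
eef_pos: [509.8, -409.7, 90.3]
eef_rot: [2.612, 1.256, -0.375]
wrist_force: [0.7, 0.2, 0.3]
finger_gap: 70.3
```

Run:
```python
from plan import *
s=manip.read_state();print(s["joints"].round(2),s["finger_gap"],s["wrist_force"].round(1));print(delta(np.radians(-60),30,ab=(-11.3,16)))
c=manip.camera("wrist");w=c["color"][120:340,140:370];np.savez("wrist6.npz",**c)
c=manip.camera("side");w2=c["color"][190:310,200:320]
c=manip.camera("scene");w3=c["color"][190:310,230:350]
cv2.imwrite("pics/w6.png",np.hstack([cv2.resize(x,(266,266),interpolation=cv2.INTER_CUBIC) for x in (w,w2,w3)]))
```

```text
[-0.78  0.52  1.57  0.18  0.76  0.52] 70.2558103888307 [0.7 0.2 0.3]
(array([0.002, 0.   , 0.001]), array([-0.0001,  0.0002, -0.0003]), array([ 509.7, -409.6,   89.9]))
```

View pics/w6.png

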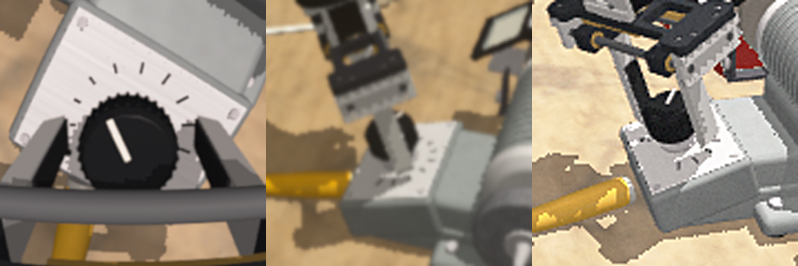

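The knob is centred between the fingers (centre at x≈128, finger edges at 67 and 193 in the left crop). I'll close now.

{"name": "jog_arm", "arguments": {
  "series": [0,0,0,0,0,0,0.1,0,0,0,0,0,0,-0.3,0,0,0,0,0,0,-0.3,0,0,0,0,0,0,-0.3,0,0,0,0,0,0,-0.3],
  "squeeze": 32
}}

```text
clock: 7.38
eef_pos: [509.6, -408.5, 90.0]
eef_rot: [2.617, 1.257, -0.369]
wrist_force: [-3.8, 9.0, 6.8]
finger_gap: 47.8
```

{"name": "jog_arm", "arguments": {
  "series": [-0.043,0.017,0.143,-0.0003,0.001,0,-0.3,-0.086,0.033,0.285,-0.0003,0.001,0,-0.3,-0.13,0.05,0.428,-0.0003,0.001,0,-0.3,-0.173,0.067,0.571,-0.0003,0.001,0,-0.3,-0.216,0.083,0.713,-0.0003,0.001,0,-0.3,-0.259,0.1,0.856,-0.0003,0.001,0,-0.3,-0.303,0.117,0.999,-0.0003,0.001,0,-0.3,-0.346,0.133,1.141,-0.0003,0.001,0,-0.3,-0.389,0.15,1.284,-0.0003,0.001,0,-0.3,-0.432,0.167,1.427,-0.0003,0.001,0,-0.3,-0.432,0.167,1.427,-0.0003,0.001,0,-0.3]
}}

```text
clock: 8.75
eef_pos: [509.4, -408.4, 90.0]
eef_rot: [1.122, 1.255, -0.365]
wrist_force: [-1.0, 2.1, 2.5]
finger_gap: 47.2
```

```bash
cat > st.py <<'E'
from plan import *
import sys
t=sys.argv[1]
s=manip.read_state();R=Ro.from_euler("xyz",s["eef_rot"]).as_matrix()
print(s["joints"].round(2),s["finger_gap"].round(1) if hasattr(s["finger_gap"],"round") else s["finger_gap"],"F",s["wrist_force"].round(1),"F.nl",round(float(s["wrist_force"]@nl),1),"M.nl",round(float(s["moment"]@nl),3),"M",s["moment"].round(2))
print("jaw phi",np.degrees(np.arctan2(R[:,1]@uy,R[:,1]@ux)),"h",(s["eef_pos"]-Po)@nl,"ab",(s["eef_pos"]-Po)@ux,(s["eef_pos"]-Po)@uy)
c=manip.camera("wrist");np.savez(f"wrist{t}.npz",R=R,p=s["eef_pos"],**c);w=c["color"][120:340,140:370]
c=manip.camera("side");w2=c["color"][190:310,200:320]
c=manip.camera("scene");w3=c["color"][190:310,230:350]
cv2.imwrite(f"pics/w{t}.png",np.hstack([cv2.resize(x,(266,266),interpolation=cv2.INTER_CUBIC) for x in (w,w2,w3)]))
E
python3 st.py 7
```

```text
[-0.78  0.52  1.57  0.18  0.76 -0.98] 47.240316129320775 F [-1.   2.1  2.5] F.nl 2.9 M.nl 0.034 M [0.49 0.24 0.16]
jaw phi 25.889936092911242 h 30.289629908996602 ab -11.914566180483886 17.011924789836666
```

View pics/w7.png

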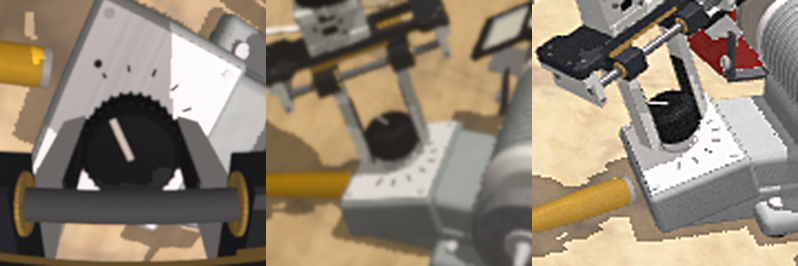

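The knob has turned with the grip, and its white line now points almost at the zero dot at (98,63) in the left crop. I'll continue to the stop.

{"name": "jog_arm", "arguments": {
  "series": [-0.029,0.011,0.095,0,0,0,-0.3,-0.058,0.022,0.19,0,0,0,-0.3,-0.058,0.022,0.19,0,0,0,-0.3]
}}

```text
clock: 9.28
eef_pos: [509.7, -409.5, 90.2]
eef_rot: [0.918, 1.253, -0.37]
wrist_force: [3.3, -5.7, -2.4]
finger_gap: 47.4
```

```bash
python3 st.py 8
```

```text
[-0.78  0.52  1.57  0.18  0.76 -1.18] 47.44708532237162 F [ 3.3 -5.7 -2.4] F.nl -3.9 M.nl -0.123 M [-0.8  -0.43 -0.32]
jaw phi 37.30043831563178 h 30.274542442019623 ab -11.181288737943452 16.06212938625794
```

View pics/w8.png

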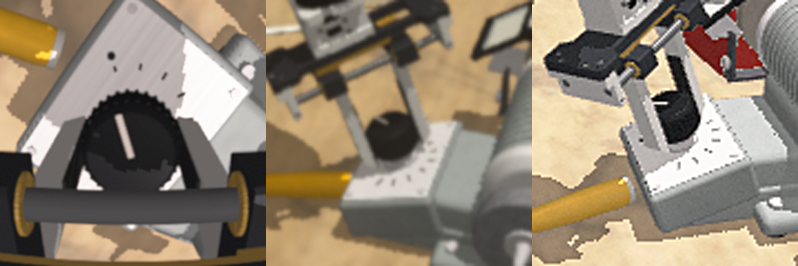

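```bash
cat > ang.py <<'E'
from plan import *
import sys
c=load(f"wrist{sys.argv[1]}.npz");R,p=c["R"],c["p"];M=c["mount"]
def onp(u,v,h):
    dx,dy=u-c["cx"],v-c["cy"];r=np.hypot(dx,dy);th=r/c["fx"];d=np.array([np.sin(th)*dx/r,np.sin(th)*dy/r,np.cos(th)])
    o=R@M[:3,3]+p;d=R@(M[:3,:3]@d);q=o+d*((Po+nl*h-o)@nl)/(d@nl)-Po;return np.array([q@ux,q@uy])
im=c["color"]
x0,y0,x1,y1=232,205,272,268
b=im[y0:y1,x0:x1].astype(int);br=(b.min(-1)>105).astype(np.uint8)
n,lab,st,ce=cv2.connectedComponentsWithStats(br)
for i in range(1,n):
    if st[i,4]>25:
        v,u=np.where(lab==i);L=np.array([onp(a+x0,q+y0,44) for a,q in zip(u,v)],np.float32)
        l=cv2.fitLine(L,2,0,.01,.01).ravel();print(st[i],"dir",np.degrees(np.arctan2(l[1],l[0])),L.mean(0),np.ptp(L,axis=0))
# dot
b=im[150:190,200:250].max(-1);n,lab,st,ce=cv2.connectedComponentsWithStats((b<90).astype(np.uint8))
for i in range(1,n):
    if st[i,4]>8:
        q=onp(ce[i][0]+200,ce[i][1]+150,0);print("dot?",st[i],ce[i]+[200,150],q, "angle from ctr",np.degrees(np.arctan2(q[1]-16.2,q[0]+11.5)),np.hypot(q[1]-16.2,q[0]+11.5))
cv2.imwrite(f"pics/wz{sys.argv[1]}.png",cv2.resize(im[150:290,180:330],None,fx=4,fy=4,interpolation=cv2.INTER_CUBIC))
E
python3 ang.py 7; python3 ang.py 8
```

```text
[  3  13  21  35 233] dir -39.710155 [-20.827168  24.24051 ] [17.130657 14.987698]
dot? [22 20  6  6 27] [224.40740741 172.25925926] [-45.12727592  41.69193839] angle from ctr 142.83520726277703 42.197542686256796
[  8   9  16  37 237] dir -36.54109 [-21.200918  23.789669] [17.89255  14.274725]
dot? [ 0  0 18 24 44] [208.36363636 161.        ] [-61.15637548  33.56092839] angle from ctr 160.72928415319993 52.60377800554458
dot? [34 13  5  6 23] [235.91304348 165.7826087 ] [-44.94581192  41.82180438] angle from ctr 142.54538871622927 42.13192607593663
```

View pics/wz8.png

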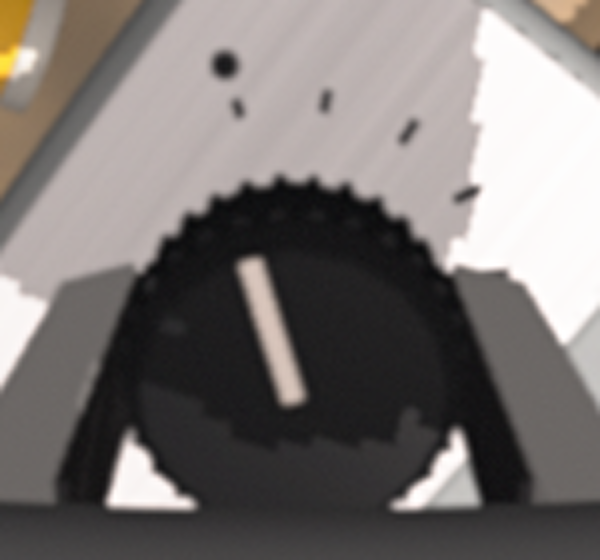

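The line reads 143.5° against the dot at 142.5°, and the last 11° of turning moved the knob only about 3°. It is at the zero stop, so I'll pull straight out.

{"name": "jog_arm", "arguments": {
  "series": [0,0,0,-0.0006,0.0002,0.0019,-0.3,0,0,0,-0.0012,0.0004,0.0038,-0.3,0,0,0,-0.0017,0.0007,0.0057,-0.3,0,0,0,-0.0023,0.0009,0.0076,-0.3,0,0,0,-0.0029,0.0011,0.0095,-0.3,0,0,0,-0.0035,0.0013,0.0114,-0.3,0,0,0,-0.0037,0.0014,0.0123,-0.3,0,0,0,-0.0037,0.0014,0.0123,-0.3,0,0,0,-0.0037,0.0014,0.0123,-0.3]
}}

```text
clock: 10.55
eef_pos: [506.0, -408.0, 102.5]
eef_rot: [0.918, 1.253, -0.37]
wrist_force: [6.4, -8.5, -2.2]
finger_gap: 47.4
```

```bash
python3 st.py 9
```

```text
[-0.78  0.5   1.58  0.18  0.78 -1.18] 47.40358580995248 F [ 6.4 -8.5 -2.2] F.nl -4.9 M.nl -0.212 M [-1.34 -0.62 -0.56]
jaw phi 37.31308153909989 h 43.163128991729714 ab -11.244456748507702 16.148168549471603
```

View pics/w9.png

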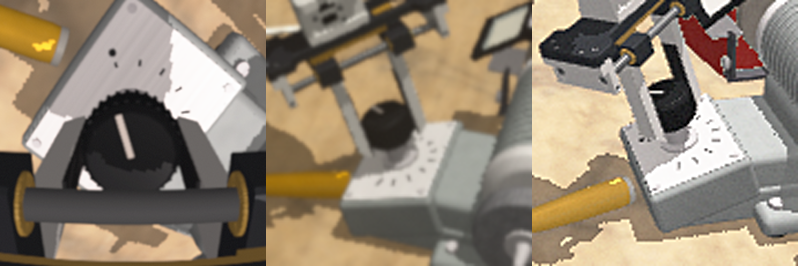

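The knob came out 12.9 mm with no slip in the grip. I'll release and retreat along the axis.

{"name": "jog_arm", "arguments": {
  "series": [0,0,0,-0.0004,0.001,0,-0.3,0,0,0,-0.0004,0.001,0,0.2,0,0,0,-0.0004,0.001,0,0.5,0,0,0,-0.0004,0.001,0,0.5,0,0,0,-0.0004,0.001,0,0.5]
}}

```text
clock: 11.32
eef_pos: [505.2, -406.1, 102.1]
eef_rot: [0.921, 1.255, -0.365]
wrist_force: [0.0, 0.4, -0.2]
finger_gap: 70.3
```

{"name": "jog_arm", "arguments": {
  "series": [0,0,0,-0.003,0.001,0.01,0.5,0,0,0,-0.009,0.003,0.03,0.5,0,0,0,-0.018,0.007,0.06,0.5,0,0,0,-0.027,0.0105,0.09,0.5,0,0,0,-0.035,0.013,0.115,0.5,0,0,0,-0.035,0.013,0.115,0.5,0,0,0,-0.035,0.013,0.115,0.5]
}}

```text
clock: 12.2
eef_pos: [470.1, -393.0, 216.9]
eef_rot: [0.921, 1.255, -0.365]
wrist_force: [-0.6, 1.4, -0.5]
finger_gap: 70.5
```

```bash
python3 sh.py 10
python3 - <<'E'
from plan import *
s=manip.read_state();print(s["finger_gap"],s["clock"])
for i in (0,1):
    n=("scene","side")[i];c=load(f"{n}10.npz");w=cloud(c).reshape(-1,3);k=c["color"].reshape(-1,3)
    c0=load(f"{n}0.npz");w0=cloud(c0).reshape(-1,3);k0=c0["color"].reshape(-1,3)
    for t,W,C in (("before",w0,k0),("now",w,k)):
        q=W-Po;a,b,h=q@ux,q@uy,q@nl
        m=(np.hypot(a+11.5,b-15.5)<17)&(C.max(1)<80)&(h>30);print(n,t,m.sum(),"knob top h",np.median(h[m]).round(1))
w=[cloud(load(f"{n}10.npz")).reshape(-1,3) for n in ("scene","side")];l=loc(np.vstack(w))
m=(l[:,1]>88)&(l[:,1]<168)&(l[:,0]<-10)&(l[:,0]>-57)&(l[:,2]>125)&(l[:,2]<175)
o,n,sd,k=planefit(l[m]);print("shield slope",np.degrees(np.arctan2(n[0],n[2])),sd,k)
c=load("side10.npz");cv2.imwrite("pics/fin.png",c["color"])
for nm in("0","10"):
    c=load(f"side{nm}.npz");hsv=cv2.cvtColor(c["color"],cv2.COLOR_BGR2HSV)
    m=cv2.inRange(hsv,(20,170,120),(32,255,255))[:320,120:300];print("handle",cv2.minAreaRect(cv2.findNonZero(m)))
E
```

```text
[-0.6  1.4 -0.5] [ 470.1 -393.   216.9] [-156.6    5.4  216.9]
70.80629470838811 12.3
scene before 109 knob top h 43.6
scene now 129 knob top h 55.9
side before 87 knob top h 44.1
side now 130 knob top h 56.7
shield slope -35.57936946396016 0.9361287415125509 656
handle ((93.0, 273.0), (10.0, 48.0), 90.0)
handle ((93.5, 272.5), (11.0, 47.0), 90.0)
```

View pics/fin.png

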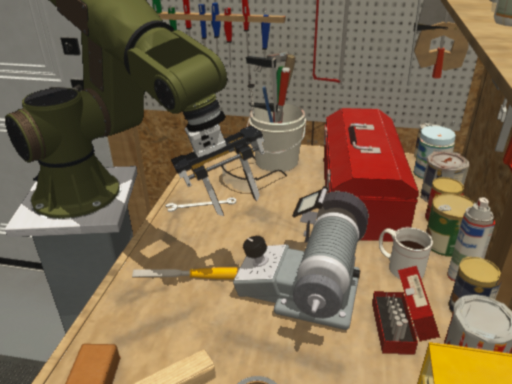

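The knob at (255,245) is now 12.3 to 12.6 mm further out, matching the 12 mm rest position. The shield is down, the chisel and spanner are where they started, and the gripper is clear. I'll hand in.

```bash
python3 -c "
from cell import manip
print(manip.sign_off())"
```

```text
the job is handed in; nothing more can be done
None
```

The grinder's eye shield is down, the knob is turned to its zero stop and pulled out to its click, and the job was handed in at about 12 s on the clock. No verdict was reported.

**What I did:** I pushed the shield down onto its stop with closed fingertips. Then I turned the knob anticlockwise about 1.6 rad in a single grasp, pulled it straight out, released it and backed away.

**Last checks:**
- **Shield:** it slopes 35.6° below level, against 35° for fully down.
- **Knob:** its top is 12.3 mm further out than at the start in the scene camera and 12.6 mm in the side camera, against 12 mm for resting on. At the zero stop its line was about 1° from the zero dot.
- **Bystanders:** the chisel handle moved no more than 1 pixel in the side view. The spanner I checked only by eye, and it looks unmoved.
- **Robot:** the gripper is clear of everything, with only about 1.5 N of residual wrist force.

**Disagreements:**
- The wrist camera put the knob's centre up to about 5 mm from where the two fixed cameras did, so I used a compromise. It was about 1 mm off when gripped, causing roughly 10 N of sideways force until release.
- The zero dot looked dark in the pictures, not white, but it sat beside the shortest scale mark as described.

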